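# Book block out of the row and into the finishing press

## Robot

A 6-joint arm with a two-finger parallel gripper is mounted at the origin on the work surface. World frame = base frame: x ahead of the robot, y to its left, z up, the work surface at z = 0. Lengths are in m, angles in rad, forces in N, time in s.
With the tool pointing down it reaches from about 0.325 to 0.85 m from the base axis. Payload 15.5 kg.
Tool frame: the origin (TCP) lies where the fingers leave the gripper's body, on its centre line; the fingertips stand 78 mm ahead of it and the grasp point (between the pads) lies 60 mm ahead of it; z points along the fingers, y is the direction in which the jaws open and shut (so a half turn about z gives the same grasp; the last joint's range is limited). The gripper opens to 91 mm and grips with 3 to 60 N. Pads are 32 mm wide; open, the fingers measure 118 mm over their backs; the gripper's body (76 mm by 178 mm) begins 60 mm behind the grasp point.
Start: joints at [-1.302, 0.494, 1.345, -0, 1.302, -0.096], TCP at [0.223, -0.584, 0.292] pointing down, gripper open.
Joint ranges: [-2.91, 2.91], [-0.82, 2.16], [0.22, 2.67], [-1.22, 4.37], [0.12, 2.79], [-3.08, 3.08]. Speed limits (rad/s): [1.89, 1.89, 2.57, 3.01, 3.01, 3.01].

## Interface

Orientations are given as a rotation vector (axis times angle).
In Python, from rig import manip gives the robot as it stands.
- The arm moves only by the tool apply_moves, never from a script. Its arguments are lists of equal length, an entry for each row: "twist": the turn, a rotation vector about the tool's x, y, z in rad, a list of three; "travel": the shift along the tool's x, y, z in m, a list of three; "hand": the opening, from 0 (shut) to 1 (fully open). A call has 1 to 10 rows; each row shifts and turns the commanded pose from where the row before left it, along the tool's axes as they then stand; what a row does not reach is not made up. A row lasts 1/10 s, in which the tool goes at most 50 mm and 8.59 degrees, less where a joint would pass 70% of its speed; a pose out of reach is approached as far as the arm can. A call with a gripper value outside its range is refused whole. The fingers move at their own pace and stop on an object; the grip force is fixed at half the most. Time passes only in rows, so rows that do not move let the fingers close. It gives the time, the measured TCP pose, the force and the opening at its end, in the units of the state.
- manip.read_state(): the state, without advancing time (a new reading comes with each control period).
- manip.capture(name): name is "side" or "top" or "wrist"; returns the picture (384x512x3 uint8, blue, green, red); there is no depth.
- manip.camera_model(name): a dict with "mtx" (3x3 intrinsics, pixels), "k1" (the pictures are not rectified: a ray, as slopes to the right and down, at radius r is drawn at 1 + k1 r^2 times it, then the intrinsics apply), "xyz" and "attitude" of the camera in the world. Camera axes: x right, y up, looking along -z (the intrinsics and any distortion apply to the point x, -y, -z); pixel columns grow to the right and rows downward; lengths in m; the calibration is good to about 2 mm. A picture is of the moment at which its call begins: read the wrist's pose just before it. camera_model takes no time and is no camera call; for the wrist camera it gives the pose at the moment of the call.
- manip.job_done(): hands the job in, once; it reports no verdict.
The state is a dict: "clock": time; "joints": joint angles; "dq": joint speeds; "effort": joint torques, N m; "tool_pos": TCP position; "orientation": TCP orientation; "ft_force": force on the tool from outside, world axes, zero at the start; "ft_torque": the same for the moment, N m; "finger_gap": opening from 0.0 (shut) to 1.0 (fully open).
Only numpy, scipy, OpenCV 4.12 (cv2) and the standard library are available. Lean on these libraries where they do the work, as an engineer would, in place of code of your own. Each camera call takes 0.05 s, during which the arm holds its last target. There are 200 camera calls.

## Task

The short sewn book block in the row on the cutting mat is next to have its spine glued: push it endways right out of the row, keeping it flat, without shifting the longer blocks, which are still drying. Stand it on its fore-edge, spine up, on the bench or the mat outside the press and let go so that its leaves settle square, then lift it again by its spine end and stand it, spine still up, between the two cheeks at about the middle of the finishing press. Finally slide the loose front cheek up until it holds the block snugly and upright against the back cheek, and leave everything else where it is.

Things in the scene. Friction and masses are not known exactly. Their poses are not given: they have to be found in the camera images.
- book_mid (a point): centre of the short book block: a stiff block of paper, 84 mm from spine to fore-edge, 55 mm from head to tail, 24 mm thick, about 0.1 kg, brown kraft endpapers, white leaf edges, two grey tapes over the spine. Axes: x points out of the spine (away from the fore-edge), y runs head to tail, z is the thickness. At the start it lies flat on the mat in any of the row's four places, spine towards the robot's side of the row
- long1_mid (a point): centre of one of the three long book blocks: same make and axes, but 104 mm from spine to fore-edge (55 mm wide, 24 mm thick, about 0.12 kg). The four blocks lie flat, long edges touching, their centres in one line, so the short one stands back 10 mm at both ends
- long2_mid (a point): centre of the second long book block, as the first
- long3_mid (a point): centre of the third long book block, as the first
- mat: green cutting mat, 3 mm thick, fixed; its origin lies under the middle of the row, z up from the bench. The row of blocks runs along its y (places at -83, -28, 28, 83 mm); spines face its -x. It reaches from -190 to +85 mm in x and 190 mm to either side in y; the part at -x, in front of the spines, is free over 125 mm to either side in y
- press_bed (a point): point on the bench surface (z = 0) in the middle of the fixed wooden finishing press. Axes: x from the front (sliding) cheek to the back cheek, y along the cheeks, z up. Both cheeks are 240 mm long, 40 mm thick and reach from 10 to 50 mm above the bench; the inner face of the back cheek is at x = +34 mm. Between the cheeks there is bare bench
- cheek_front (a point): middle of the front (outer) face of the sliding front cheek, 30 mm above the bench; its inner face is 40 mm further along the press x. Two 12 mm rods at press y = -95 and +95 mm, 30 mm up, carry the cheek and reach to press x = -133 mm, with 34 mm hand nuts on their ends and 10 mm high feet below; between the rods the face is free
- cheek (a joint): travel of the front cheek towards the back cheek in m; 0 = wide open (68 mm between the cheeks), 0.044 = 24 mm between them, at most 0.055. It slides freely with about 2 N of friction and stays where it is left
- folder_mid (a point): middle of a flat white bone folder, 150 x 22 x 5 mm, lying on the mat near its +y edge
- awl_mid (a point): middle of the wooden handle of an awl, 115 mm long, 22 mm thick, lying on the mat near its -y edge
- tape_a_mid (a point): centre of a paper tape roll lying flat on the bench, 100 mm across, 25 mm high
- rule_mid (a point): centre of a steel rule, 310 x 30 x 4 mm

How it is judged:
On the way, in this order (a step that is already met when the one before it is completed fails the run):
1. the short block has been pushed endways right out of the row, still lying flat ((x of book_mid in the frame of mat below -0.097 m or x of book_mid in the frame of mat above 0.097 m) and angle between book_mid's own z axis and vertical below 0.1 rad and height (world z) of book_mid below 0.02 m), for 0.1 s.
2. the block stands by itself on its fore-edge, spine up, outside the press, let go (angle between book_mid's own x axis and vertical below 0.08 rad and height (world z) of book_mid below 0.05 m and linear speed of book below 0.06 m/s and contact force between book and the fingers below 0.05 N and contact force between book and the arm below 0.05 N and horizontal distance between book_mid and press_bed above 0.12 m), for 0.2 s.
3. the block has been taken again by its spine end and lifted, spine up (height (world z) of book_mid above 0.055 m and contact force between book and the fingers above 0.3 N and x of the grasp point in the frame of book_mid above 0.012 m and angle between book_mid's own x axis and vertical below 0.3 rad), for 0.1 s.
At the end, for the whole second after the job is handed in: The short block stands upright (0.06 rad), spine up, on the bench in the press, within 40 mm of mid-length, flat (0.08 rad) and within 4 mm of the back cheek, the cheeks under 27 mm apart (joint over 0.041), at rest; long blocks within 10 mm of their start (angle between book_mid's own x axis and vertical below 0.06 rad and height (world z) of book_mid below 0.046 m and angle between the z axis of book_mid and the x axis of press_bed, either way round below 0.08 rad and x of book_mid in the frame of press_bed between 0.018 and 0.026 m and y of book_mid in the frame of press_bed between -0.04 and 0.04 m and value of joint cheek above 0.041 m and linear speed of book below 0.01 m/s and distance of each of long1_mid, long2_mid, long3_mid from where it was at the start of the episode below 0.01 m); the robot touches nothing.
It fails at once if the short block is lifted out of its place in the row instead of being pushed out (distance of book_mid from where it was at the start of the episode below 0.07 m and height (world z) of book_mid above 0.03 m).
It fails at once if a long block is shifted by more than 10 mm (distance of any of long1_mid, long2_mid, long3_mid from where it was at the start of the episode above 0.01 m).
It fails at once if a bystander is shifted by more than 25 mm (distance of any of folder_mid, awl_mid, tape_a_mid, rule_mid from where it was at the start of the episode above 0.025 m).
It also fails if it takes over 72 s, if anything falls off the work surface, if the arm or the gripper's body presses on something with over 40 N, if the wrist force passes 120 N, or if a joint passes its speed limit or range.

## Working session

There is one attempt and no reset: what is moved stays moved. The work goes in short steps, Python scripts to look and compute and a tool call to move; the robot and the scene stay as the last step left them, time stands still between calls to the robot, and variables do not carry over. Pictures are saved under pics/ and viewed, about 8 in all and at most 12, crops included, and the job is handed in when it is done.

Besides the shell and the picture viewer there is one more tool, called by a JSON object that holds its "api" and its "payload", one argument or row to a line. apply_moves: Moves the arm, as the interface text tells. Its arguments: {"type":"object","properties":{"twist":{"type":"array","items":{"type":"array","items":{"type":"number"}}},"travel":{"type":"array","items":{"type":"array","items":{"type":"number"}}},"hand":{"type":"array","items":{"type":"number"}}},"required":["twist","travel","hand"]}

```bash
mkdir -p pics; ls; cat > h.py <<'E'
import numpy as np, cv2
from scipy.spatial.transform import Rotation as R
from rig import manip
def rot(a):
    a=np.array(a,float)
    return a if a.shape==(3,3) else R.from_rotvec(a).as_matrix()
def ray(cm,uv):
    K=np.array(cm["mtx"],float);k=cm["k1"]
    q=np.array([(uv[0]-K[0,2])/K[0,0],(uv[1]-K[1,2])/K[1,1]]);p=q.copy()
    for _ in range(30): p=q/(1+k*(p@p))
    return np.array(cm["xyz"],float),rot(cm["attitude"])@np.array([p[0],-p[1],-1])
def onplane(cm,uv,z):
    o,d=ray(cm,uv); return o+d*(z-o[2])/d[2]
def proj(cm,P):
    K=np.array(cm["mtx"],float)
    c=rot(cm["attitude"]).T@(np.array(P)-np.array(cm["xyz"]));p=np.array([c[0],-c[1]])/-c[2]
    p=p*(1+cm["k1"]*(p@p)); return K[:2,:2]@p+K[:2,2]
E
python3 - <<'E'
from h import *
for n in("top","side"):
    im=manip.capture(n);cv2.imwrite(f"pics/{n}0.png",im);print(manip.camera_model(n))
s=manip.read_state();print(s)
a=cv2.imread("pics/top0.png");b=cv2.imread("pics/side0.png")
E
```

```text
pics
{'mtx': array([[405.21895434,   0.        , 264.98132242],
       [  0.        , 405.21895434, 191.18679651],
       [  0.        ,   0.        ,   1.        ]]), 'k1': -0.14751067263115253, 'xyz': array([ 0.30826936, -0.1345406 ,  1.38549575]), 'attitude': array([ 0.14211774, -0.13113429, -1.58354761])}
{'mtx': array([[446.44944397,   0.        , 252.45279644],
       [  0.        , 446.44944397, 190.28032564],
       [  0.        ,   0.        ,   1.        ]]), 'k1': -0.1348773114619127, 'xyz': array([0.17361876, 0.59925503, 0.91578106]), 'attitude': array([ 0.24116801, -0.97462247, -2.48685245])}
{'clock': 0.1, 'joints': array([-1.30150758e+00,  4.94141373e-01,  1.34606004e+00, -1.33650267e-05,
        1.30252885e+00, -9.54837432e-02]), 'dq': array([ 0.0009959 , -0.0010477 , -0.00180812,  0.00056702,  0.00062825,
        0.00119834]), 'effort': array([-1.93889600e-04, -8.80242705e+01, -3.82543123e+01,  7.09010381e-02,
        4.83082049e-02, -7.71121040e-05]), 'tool_pos': array([ 0.22289995, -0.58362209,  0.29168831]), 'orientation': array([-3.08837077e+00, -5.69611999e-01,  1.75194855e-04]), 'ft_force': array([-1.23130246, -0.14232428,  0.35286598]), 'ft_torque': array([-0.02727543, -0.00842643,  0.02214193]), 'finger_gap': 0.9957957507894469}
```

View pics/top0.png

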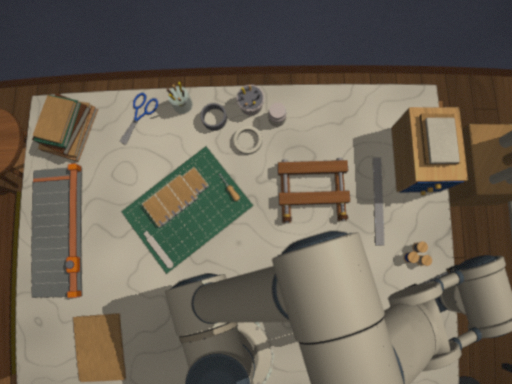

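View pics/side0.png

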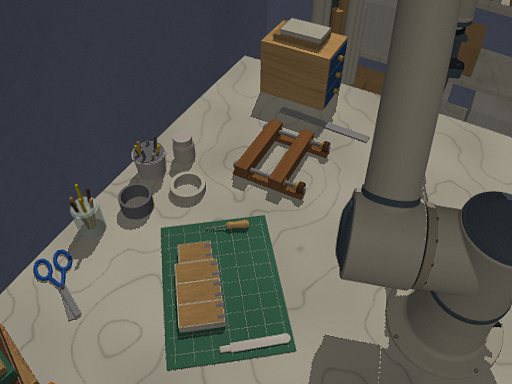

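The top view shows the row on the mat near (175,197) and the press near (313,188). The side view shows the row near (200,287). Next I'll enlarge both views and fit the mat and press numerically.

```bash
cat > m.py <<'E'
from h import *
a=cv2.imread("pics/top0.png");b=cv2.imread("pics/side0.png")
ct=manip.camera_model("top");cs=manip.camera_model("side")
A=cv2.resize(a[140:280,115:260],None,fx=4,fy=4,interpolation=cv2.INTER_CUBIC)[:, :]
B=cv2.resize(b[225:350,150:290],None,fx=4,fy=4,interpolation=cv2.INTER_CUBIC)
h=max(len(A),len(B));pad=lambda I:cv2.copyMakeBorder(I,0,h-len(I),0,0,0)
C=np.hstack([pad(A),pad(B)]);cv2.imwrite("pics/c0.png",cv2.resize(C,None,fx=.7,fy=.7,interpolation=cv2.INTER_AREA))
for n,im,cm in(("top",a,ct),("side",b,cs)):
    hsv=cv2.cvtColor(im,cv2.COLOR_BGR2HSV)
    g=cv2.inRange(hsv,(65,80,30),(90,255,255))
    cn=max(cv2.findContours(g,0,1)[0],key=cv2.contourArea)
    W=np.array([onplane(cm,p,0.003)[:2] for p in cn[:,0].astype(float)],np.float32)
    W=cv2.convexHull(W)
    r=cv2.minAreaRect(W);print(n,"mat",r,cv2.boxPoints(r).round(3).tolist())
    br=cv2.inRange(hsv,(3,100,30),(14,255,190))
    br=cv2.morphologyEx(br,cv2.MORPH_OPEN,np.ones((3,3)))
    for c in cv2.findContours(br,0,1)[0]:
        if cv2.contourArea(c)>150:
            W=np.array([onplane(cm,p,0.05)[:2] for p in c[:,0].astype(float)],np.float32)
            print(n,"brown",cv2.boundingRect(c),cv2.minAreaRect(W),cv2.boxPoints(cv2.minAreaRect(W)).round(3).tolist())
    bk=cv2.inRange(hsv,(10,60,110),(24,255,255))
    bk=cv2.morphologyEx(bk,cv2.MORPH_OPEN,np.ones((2,2)))
    for c in cv2.findContours(bk,0,1)[0]:
        x=cv2.boundingRect(c)
        if cv2.contourArea(c)>150: print(n,"kraft",x,[onplane(cm,p,0.027)[:2].round(3).tolist() for p in cv2.boxPoints(cv2.minAreaRect(c))])
E
python3 m.py
```

```text
top mat ((0.49542760848999023, 0.14851513504981995), (0.26665234565734863, 0.3713224530220032), 37.67909622192383) [[0.2759999930858612, 0.21400000154972076], [0.503000020980835, -0.07999999821186066], [0.7139999866485596, 0.08299999684095383], [0.4869999885559082, 0.37700000405311584]]
top brown (0, 187, 16, 189) ((0.2401767373085022, 0.7922481298446655), (0.6704310178756714, 0.06626871228218079), 1.969488263130188) [[-0.09600000083446503, 0.8140000104904175], [-0.09399999678134918, 0.7480000257492065], [0.5759999752044678, 0.7710000276565552], [0.5740000009536743, 0.8370000123977661]]
top brown (279, 176, 71, 29) ((0.5277356505393982, -0.2889328598976135), (0.0916191041469574, 0.23727287352085114), 11.362861633300781) [[0.45899999141693115, -0.18199999630451202], [0.5059999823570251, -0.414000004529953], [0.5960000157356262, -0.3959999978542328], [0.5490000247955322, -0.164000004529953]]
top brown (33, 163, 49, 135) ((0.4241681694984436, 0.5366841554641724), (0.4493672847747803, 0.18521177768707275), 20.951129913330078) [[0.1809999942779541, 0.5429999828338623], [0.2469999939203262
[... 2934 characters left out ...]
42, 0.26993846893310547), 0.7891267538070679) [[0.4350000023841858, -0.1379999965429306], [0.4390000104904175, -0.40799999237060547], [0.6439999938011169, -0.4050000011920929], [0.6399999856948853, -0.13500000536441803]]
side kraft (0, 324, 37, 60) [[0.871, 0.519], [0.86, 0.493], [0.693, 0.547], [0.704, 0.57]]
side kraft (176, 242, 50, 87) [[0.649, 0.134], [0.561, 0.066], [0.428, 0.243], [0.506, 0.301]]
side kraft (286, 132, 25, 41) [[0.527, -0.238], [0.531, -0.432], [0.507, -0.423], [0.505, -0.231]]
side kraft (251, 121, 29, 42) [[0.635, -0.228], [0.641, -0.432], [0.615, -0.421], [0.612, -0.22]]
side kraft (263, 21, 85, 39) [[0.906, -0.853], [0.986, -1.071], [0.623, -1.07], [0.577, -0.864]]
```

View pics/c0.png

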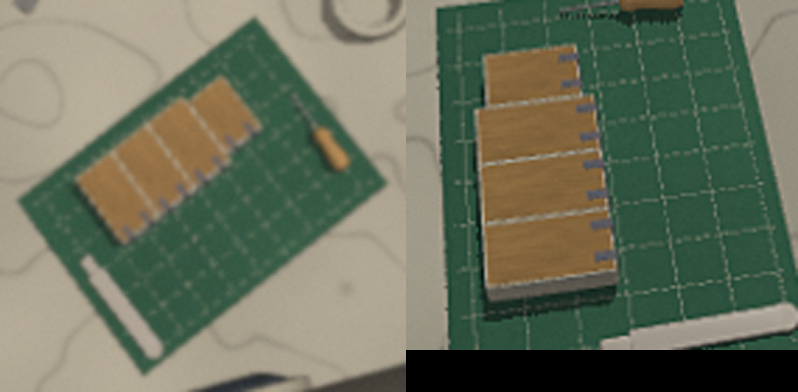

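The short block is in the place at mat y = -83, the end next to the awl (top crop (225,105)). Its spine tapes face the robot. The mat axis is at about 37.6° in both views, with the origin near (0.536, 0.181). I'll write a small planning helper and start.

```bash
cat >> h.py <<'E'
MA=np.radians(37.6);MO=np.array([0.5362,0.1815])
mx=np.array([np.cos(MA),np.sin(MA)]);my=np.array([-mx[1],mx[0]])
def mat2w(x,y,z): return np.r_[MO+x*mx+y*my,z]
def tool(head,tilt,flip=False):
    """tool z: down, tilted by tilt towards heading; tool y horizontal = heading-90 (flip: +90)"""
    h=np.array([np.cos(head),np.sin(head),0]);u=np.array([0,0,1.])
    z=-np.cos(tilt)*u+np.sin(tilt)*h; x=np.cos(tilt)*h+np.sin(tilt)*u
    if flip:x=-x
    return np.c_[x,np.cross(z,x),z]
def plan(Rt,grasp=None,tcp=None):
    """turn first (in place), then travel in the new tool axes"""
    s=manip.read_state();R0=rot(s["orientation"]);p=np.array(s["tool_pos"])
    tgt=np.array(tcp) if tcp is not None else np.array(grasp)-0.06*Rt[:,2]
    tw=R.from_matrix(R0.T@Rt).as_rotvec();tr=Rt.T@(tgt-p)
    print("clock",round(s["clock"],2),"pos",p.round(4),"j",np.array(s["joints"]).round(3),"F",np.array(s["ft_force"]).round(1),"gap",round(s["finger_gap"],3))
    print("tgt tcp",tgt.round(4),"twist",tw.round(4),"|",round(np.linalg.norm(tw)/.15,1),"rows; travel new axes",tr.round(4),"old axes",(R0.T@(tgt-p)).round(4))
E
python3 - <<'E'
from h import *
print(mat2w(0,-.083,0))
plan(tool(MA,0),tcp=mat2w(.074,-.084,.2))
E
```

```text
[0.58684205 0.11573996 0.        ]
clock 0.1 pos [ 0.2229 -0.5836  0.2917] j [-1.302  0.494  1.346 -0.     1.303 -0.095] F [-1.2 -0.1  0.4] gap 0.996
tgt tcp [0.6461 0.1601 0.2   ] twist [-0.0011 -0.0003 -0.2915] | 1.9 rows; travel new axes [ 0.7891 -0.331   0.0917] old axes [ 0.6606 -0.5437  0.0924]
```

{"api": "apply_moves", "payload": {
  "twist": [
    [0,0,-0.1],
    [0,0,-0.1],
    [0,0,-0.0915],
    [0,0,0],
    [0,0,0],
    [0,0,0],
    [0,0,0],
    [0,0,0],
    [0,0,0],
    [0,0,0]
  ],
  "travel": [
    [0,0,0],
    [0,0,0],
    [0,0,0],
    [0.04,-0.017,0],
    [0.04,-0.017,0],
    [0.04,-0.017,0],
    [0.04,-0.017,0],
    [0.04,-0.017,0],
    [0.04,-0.017,0],
    [0.04,-0.017,0]
  ],
  "hand": [0,0,0,0,0,0,0,0,0,0]
}}

```text
clock: 1.1
tool_pos: [0.3726, -0.3171, 0.2921]
orientation: [-2.974, -1.012, 0.0]
ft_force: [1.4, -0.6, -0.4]
finger_gap: 0.158
```

{"api": "apply_moves", "payload": {
  "twist": [
    [0,0,0],
    [0,0,0],
    [0,0,0],
    [0,0,0],
    [0,0,0],
    [0,0,0],
    [0,0,0],
    [0,0,0],
    [0,0,0],
    [0,0,0]
  ],
  "travel": [
    [0.04,-0.017,0],
    [0.04,-0.017,0],
    [0.04,-0.017,0],
    [0.04,-0.017,0],
    [0.04,-0.017,0],
    [0.04,-0.017,0],
    [0.04,-0.017,0],
    [0.04,-0.017,0],
    [0.04,-0.017,0],
    [0.04,-0.017,0.03]
  ],
  "hand": [0,0,0,0,0,0,0,0,0,0]
}}

```text
clock: 2.1
tool_pos: [0.5865, 0.06, 0.2662]
orientation: [2.972, 1.013, 0.009]
ft_force: [0.6, -1.7, -0.3]
finger_gap: 0.005
```

```bash
python3 - <<'E'
from h import *
plan(tool(MA,0),tcp=mat2w(.074,-.084,.2))
E
```

```text
clock 2.1 pos [0.5865 0.06   0.2662] j [ 1.000e-03  4.680e-01  1.473e+00 -0.000e+00  1.196e+00  9.150e-01] F [ 0.6 -1.7 -0.3] gap 0.005
tgt tcp [0.6461 0.1601 0.2   ] twist [ 0.0035 -0.0045  0.0005] | 0.0 rows; travel new axes [ 0.1083 -0.043   0.0662] old axes [ 0.108  -0.0432  0.0665]
```

{"api": "apply_moves", "payload": {
  "twist": [
    [0,0,0],
    [0,0,0],
    [0,0,0],
    [0,0,0],
    [0,0,0],
    [0,0,0]
  ],
  "travel": [
    [0.035,-0.014,0.02],
    [0.035,-0.014,0.02],
    [0.03,-0.012,0.02],
    [0,0,0],
    [0,0,0],
    [0,0,0]
  ],
  "hand": [0,0,0,0,0,0]
}}

```text
clock: 2.7
tool_pos: [0.6389, 0.15, 0.2043]
orientation: [2.974, 1.012, 0.0]
ft_force: [0.8, 0.3, 0.3]
finger_gap: 0.007
```

```bash
python3 - <<'E'
from h import *
plan(tool(MA,0),tcp=mat2w(.074,-.084,.088))
cm=manip.camera_model("wrist");im=manip.capture("wrist");np.save("w1.npy",cm,allow_pickle=True)
for P in [(.042,-.11),(.042,-.056),(-.042,-.11),(.052,-.055),(.052,0),(-.052,0)]:
    u=proj(cm,mat2w(*P,.027));print(P,u.round(0));cv2.circle(im,tuple(int(v) for v in u),3,(0,0,255),1)
cv2.imwrite("pics/w1.png",im)
E
```

```text
clock 2.7 pos [0.6389 0.15   0.2043] j [ 0.14   0.624  1.36  -0.     1.158  1.055] F [0.8 0.3 0.3] gap 0.007
tgt tcp [0.6461 0.1601 0.088 ] twist [ 0.0002 -0.     -0.0004] | 0.0 rows; travel new axes [ 0.0119 -0.0036  0.1163] old axes [ 0.0119 -0.0036  0.1163]
(0.042, -0.11) [279. 210.]
(0.042, -0.056) [222. 210.]
(-0.042, -0.11) [277. 285.]
(0.052, -0.055) [221. 200.]
(0.052, 0) [163. 200.]
(-0.052, 0) [172. 293.]
```

View pics/w1.png

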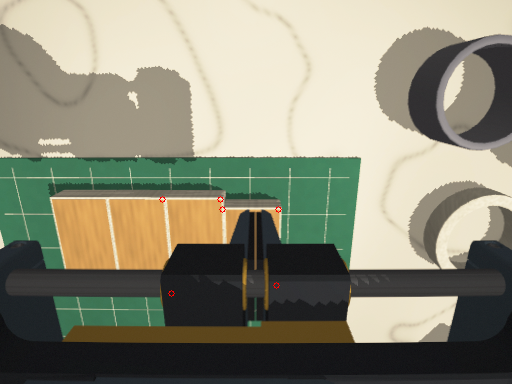

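The wrist view confirms it. The projected corners of the short block, (222,210) and (279,210), fall on its visible fore-edge corners. Now I'll go down behind the fore-edge and push.

{"api": "apply_moves", "payload": {
  "twist": [
    [0,0,0],
    [0,0,0],
    [0,0,0],
    [0,0,0],
    [0,0,0],
    [0,0,0],
    [0,0,0],
    [0,0,0]
  ],
  "travel": [
    [0.013,-0.004,0],
    [0,0,0.03],
    [0,0,0.03],
    [0,0,0.03],
    [0,0,0.02],
    [0,0,0.006],
    [0,0,0],
    [0,0,0]
  ],
  "hand": [0,0,0,0,0,0,0,0]
}}

```text
clock: 3.55
tool_pos: [0.6477, 0.1619, 0.0891]
orientation: [2.974, 1.012, 0.003]
ft_force: [-0.1, 0.0, 0.5]
finger_gap: 0.005
```

{"api": "apply_moves", "payload": {
  "twist": [
    [0,0,0],
    [0,0,0],
    [0,0,0],
    [0,0,0],
    [0,0,0],
    [0,0,0],
    [0,0,0],
    [0,0,0],
    [0,0,0],
    [0,0,0]
  ],
  "travel": [
    [-0.008,0,0],
    [-0.008,0,0],
    [-0.008,0,0],
    [-0.008,0,0],
    [-0.008,0,0],
    [-0.008,0,0],
    [-0.008,0,0],
    [-0.008,0,0],
    [-0.008,0,0],
    [-0.008,0,0]
  ],
  "hand": [0,0,0,0,0,0,0,0,0,0]
}}

```text
clock: 4.55
tool_pos: [0.583, 0.1126, 0.0878]
orientation: [2.974, 1.012, 0.0]
ft_force: [0.8, 1.8, 1.0]
finger_gap: 0.006
```

{"api": "apply_moves", "payload": {
  "twist": [
    [0,0,0],
    [0,0,0],
    [0,0,0],
    [0,0,0],
    [0,0,0],
    [0,0,0],
    [0,0,0],
    [0,0,0],
    [0,0,0]
  ],
  "travel": [
    [-0.008,0,0],
    [-0.008,0,0],
    [-0.008,0,0],
    [-0.008,0,0],
    [-0.008,0,0],
    [-0.004,0,0],
    [0,0,0],
    [0,0,0],
    [0,0,0]
  ],
  "hand": [0,0,0,0,0,0,0,0,0]
}}

```text
clock: 5.45
tool_pos: [0.5489, 0.0863, 0.0878]
orientation: [2.974, 1.013, 0.0]
ft_force: [0.4, -0.3, -0.2]
finger_gap: 0.005
```

```bash
python3 - <<'E'
from h import *
plan(tool(MA,0),tcp=mat2w(-.050,-.084,.088))
for n in("top","side"): cv2.imwrite(f"pics/{n}2.png",manip.capture(n))
a=cv2.imread("pics/top2.png");b=cv2.imread("pics/side2.png")
A=cv2.resize(a[140:280,115:260],(400,386),interpolation=cv2.INTER_CUBIC)
B=cv2.resize(b[215:350,150:290],(400,386),interpolation=cv2.INTER_CUBIC)
cv2.imwrite("pics/c2.png",np.hstack([A,B]))
E
```

```text
clock 5.45 pos [0.5489 0.0863 0.0878] j [0.048 0.676 1.707 0.    0.759 0.963] F [ 0.4 -0.3 -0.2] gap 0.005
tgt tcp [0.5478 0.0844 0.088 ] twist [ 0.0001 -0.0001  0.0001] | 0.0 rows; travel new axes [-0.0019  0.0008 -0.0002] old axes [-0.0019  0.0008 -0.0002]
```

View pics/c2.png

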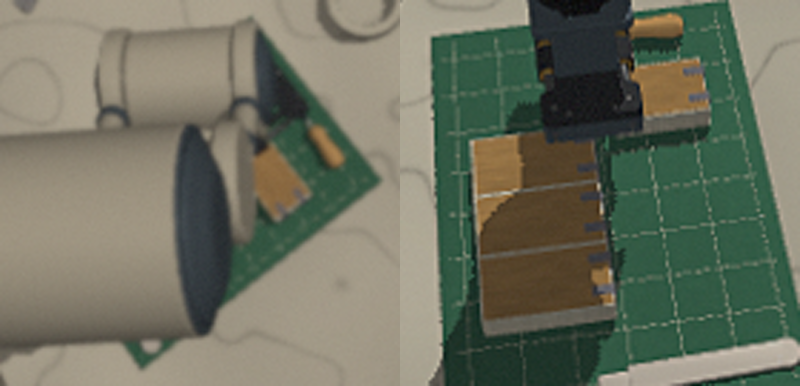

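The block is now clear of the row, still flat, and the long blocks look undisturbed. I'll measure its spine corners from the side view and plan the tilted pick.

```bash
python3 - <<'E'
from h import *
cs=manip.camera_model("side");ct=manip.camera_model("top")
for c,uv,z in[(cs,(258.5,254.2),.027),(cs,(256,236),.027),(ct,(115+313*145/400,140+188*140/386),.027),(ct,(115+278*145/400,140+221*140/386),.027)]:
    w=onplane(c,uv,z)[:2]-MO;print("matxy",(w@mx).round(4),(w@my).round(4))
plan(tool(MA,np.radians(30)),grasp=mat2w(-.132,-.083,.12))
E
```

```text
matxy -0.149 -0.0497
matxy -0.1522 -0.1044
matxy -0.1485 -0.1177
matxy -0.154 -0.0592
clock 5.55 pos [0.5489 0.0863 0.0878] j [ 0.048  0.676  1.707 -0.     0.759  0.963] F [-0.2  0.3 -0.4] gap 0.006
tgt tcp [0.4585 0.0169 0.172 ] twist [0.000e+00 5.235e-01 3.000e-04] | 3.5 rows; travel new axes [-0.0566 -0.0002 -0.1299] old axes [-0.1139 -0.0002 -0.0842]
```

{"api": "apply_moves", "payload": {
  "twist": [
    [0,0,0],
    [0,0,0],
    [0,0,0],
    [0,0,0],
    [0,0,0],
    [0,0,0]
  ],
  "travel": [
    [0.006,0,0],
    [0,0,-0.03],
    [0,0,-0.05],
    [0,0,-0.05],
    [0,0,-0.02],
    [0,0,0]
  ],
  "hand": [0,0,0.1,0.4,0.76,0.76]
}}

```text
clock: 6.15
tool_pos: [0.5551, 0.0902, 0.2413]
orientation: [2.972, 1.012, 0.009]
ft_force: [0.6, -0.3, -0.3]
finger_gap: 0.323
```

```bash
python3 - <<'E'
from h import *
plan(tool(MA,np.radians(30)),grasp=mat2w(-.132,-.083,.12))
E
```

```text
clock 6.15 pos [0.5551 0.0902 0.2413] j [0.055 0.46  1.569 0.    1.107 0.969] F [ 0.6 -0.3 -0.3] gap 0.323
tgt tcp [0.4585 0.0169 0.172 ] twist [0.0033 0.5185 0.0012] | 3.5 rows; travel new axes [-0.1397 -0.0009 -0.0006] old axes [-0.1217 -0.0011  0.0687]
```

{"api": "apply_moves", "payload": {
  "twist": [
    [0,0.1,0],
    [0,0.1,0],
    [0,0.1,0],
    [0,0.1,0],
    [0,0.1236,0],
    [0,0,0],
    [0,0,0],
    [0,0,0],
    [0,0,0],
    [0,0,0]
  ],
  "travel": [
    [0,0,0],
    [0,0,0],
    [0,0,0],
    [0,0,0],
    [0,0,0],
    [-0.045,0,0],
    [-0.045,0,0],
    [-0.045,0,0],
    [0,0,0],
    [0,0,0]
  ],
  "hand": [0.76,0.76,0.76,0.76,0.76,0.76,0.76,0.76,0.76,0.76]
}}

```text
clock: 7.15
tool_pos: [0.4641, 0.0216, 0.1751]
orientation: [-2.739, -0.933, -0.696]
ft_force: [0.4, -0.1, 0.8]
finger_gap: 0.757
```

```bash
python3 - <<'E'
from h import *
plan(tool(MA,np.radians(30)),grasp=mat2w(-.132,-.083,.031))
cm=manip.camera_model("wrist");im=manip.capture("wrist")
for P in [(-.066,-.11),(-.066,-.056),(-.15,-.11),(-.15,-.056),(-.052,-.055),(-.052,.0)]:
    u=proj(cm,mat2w(*P,.027));print(P,u.round(0));cv2.circle(im,tuple(int(v) for v in u),3,(0,0,255),1)
cv2.imwrite("pics/w3.png",im)
E
```

```text
clock 7.15 pos [0.4641 0.0216 0.1751] j [-0.328  0.423  2.128  0.975  0.508 -0.263] F [ 0.4 -0.1  0.8] gap 0.757
tgt tcp [0.4585 0.0169 0.083 ] twist [-0.0061  0.0242 -0.0015] | 0.2 rows; travel new axes [-0.0524  0.0003  0.0761] old axes [-0.0506  0.0009  0.0773]
(-0.066, -0.11) [286. 184.]
(-0.066, -0.056) [227. 184.]
(-0.15, -0.11) [288. 280.]
(-0.15, -0.056) [225. 280.]
(-0.052, -0.055) [226. 169.]
(-0.052, 0.0) [167. 169.]
```

View pics/w3.png

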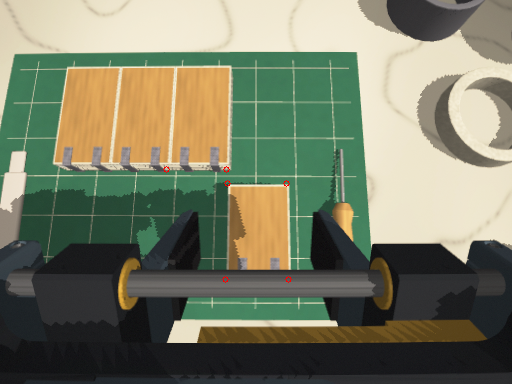

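The fore-edge corners are where predicted, (227,184) and (286,184). The fingers straddle the block symmetrically and the awl is clear on the right. Going down to grip.

{"api": "apply_moves", "payload": {
  "twist": [
    [0,0,0],
    [0,0,0],
    [0,0,0],
    [0,0,0],
    [0,0,0],
    [0,0,0]
  ],
  "travel": [
    [-0.012,0,0.018],
    [-0.012,0,0.018],
    [-0.012,0,0.018],
    [-0.008,0,0.012],
    [0,0,0],
    [0,0,0]
  ],
  "hand": [0.72,0.7,0.7,0.7,0.7,0.7]
}}

```text
clock: 7.8
tool_pos: [0.4594, 0.0185, 0.0971]
orientation: [-2.737, -0.937, -0.699]
ft_force: [0.4, 0.0, 0.8]
finger_gap: 0.702
```

```bash
python3 - <<'E'
from h import *
plan(tool(MA,np.radians(30)),grasp=mat2w(-.132,-.083,.031))
E
```

```text
clock 7.8 pos [0.4594 0.0185 0.0971] j [-0.341  0.627  2.201  1.505  0.42  -0.868] F [0.4 0.  0.8] gap 0.702
tgt tcp [0.4585 0.0169 0.083 ] twist [-0.006   0.0224  0.002 ] | 0.2 rows; travel new axes [-0.0085  0.0008  0.0114] old axes [-0.0083  0.0008  0.0116]
```

{"api": "apply_moves", "payload": {
  "twist": [
    [0,0,0],
    [0,0,0],
    [0,0,0],
    [0,0,0],
    [0,0,0],
    [0,0,0],
    [0,0,0],
    [0,0,0]
  ],
  "travel": [
    [-0.004,0,0.006],
    [-0.004,0,0.006],
    [0,0,0],
    [0,0,0],
    [0,0,0],
    [0,0,0],
    [0,0,0],
    [0,0,0]
  ],
  "hand": [0.7,0.7,0.7,0.5,0.5,0.5,0.5,0.5]
}}

```text
clock: 8.6
tool_pos: [0.4582, 0.0174, 0.0832]
orientation: [-2.738, -0.937, -0.701]
ft_force: [-1.5, -0.8, 9.3]
finger_gap: 0.603
```

```bash
python3 - <<'E'
from h import *
s=manip.read_state();print(s["ft_force"])
plan(tool(MA,np.radians(-60)),grasp=mat2w(-.132,-.06,.13))
E
```

```text
[-1.52147806 -0.78974186  9.33645868]
clock 8.6 pos [0.4582 0.0174 0.0832] j [-0.346  0.667  2.212  1.618  0.421 -0.995] F [-1.5 -0.8  9.3] gap 0.603
tgt tcp [0.5094 0.0851 0.16  ] twist [-0.0022 -1.5494  0.0052] | 10.3 rows; travel new axes [-0.0256 -0.0224 -0.1093] old axes [ 0.1088 -0.0223 -0.0278]
```

{"api": "apply_moves", "payload": {
  "twist": [
    [0,0,0],
    [0,0,0],
    [0,0,0],
    [0,0,0],
    [0,0,0],
    [0,0,0],
    [0,0,0],
    [0,0,0]
  ],
  "travel": [
    [0.005,0,-0.009],
    [0.01,0,-0.018],
    [0.01,0,-0.018],
    [0.01,0,-0.018],
    [0.01,0,-0.018],
    [0.01,0,-0.018],
    [0.01,0,-0.018],
    [0,0,0]
  ],
  "hand": [0.5,0.5,0.5,0.5,0.5,0.5,0.5,0.5]
}}

```text
clock: 9.4
tool_pos: [0.4593, 0.0172, 0.2185]
orientation: [-2.74, -0.939, -0.703]
ft_force: [0.5, -0.7, -1.3]
finger_gap: 0.601
```

{"api": "apply_moves", "payload": {
  "twist": [
    [0,-0.1,0],
    [0,-0.1,0],
    [0,-0.1,0],
    [0,-0.1,0],
    [0,-0.1,0],
    [0,-0.1,0],
    [0,-0.1,0],
    [0,-0.1,0],
    [0,-0.1,0],
    [0,0,0]
  ],
  "travel": [
    [0,0,0],
    [0,0,0],
    [0,0,0],
    [0,0,0],
    [0,0,0],
    [0,0,0],
    [0,0,0],
    [0,0,0],
    [0,0,0],
    [0,0,0]
  ],
  "hand": [0.5,0.5,0.5,0.5,0.5,0.5,0.5,0.5,0.5,0.5]
}}

```text
clock: 10.4
tool_pos: [0.4587, 0.0194, 0.2144]
orientation: [2.817, 0.976, -0.539]
ft_force: [1.2, 0.2, -2.4]
finger_gap: 0.598
```

```bash
python3 - <<'E'
from h import *
plan(tool(MA,np.radians(-60)),grasp=mat2w(-.132,-.06,.13))
E
```

```text
clock 10.4 pos [0.4587 0.0194 0.2144] j [ 0.037  0.501  1.655 -0.217  1.306  1.031] F [ 1.2  0.2 -2.4] gap 0.598
tgt tcp [0.5094 0.0851 0.16  ] twist [-0.0018 -0.6723  0.0135] | 4.5 rows; travel new axes [ 0.0872 -0.0212 -0.0423] old axes [ 0.0949 -0.0199  0.0213]
```

{"api": "apply_moves", "payload": {
  "twist": [
    [0,-0.1,0],
    [0,-0.1,0],
    [0,-0.1,0],
    [0,-0.1,0],
    [0,-0.1,0],
    [0,-0.1,0],
    [0,-0.07,0.01],
    [0,0,0],
    [0,0,0],
    [0,0,0]
  ],
  "travel": [
    [0,0,0],
    [0,0,0],
    [0,0,0],
    [0,0,0],
    [0,0,0],
    [0,0,0],
    [0,0,0],
    [0.03,-0.01,-0.02],
    [0.03,-0.01,-0.02],
    [0,0,0]
  ],
  "hand": [0.5,0.5,0.5,0.5,0.5,0.5,0.5,0.5,0.5,0.5]
}}

```text
clock: 11.4
tool_pos: [0.4981, 0.0758, 0.1813]
orientation: [2.347, 0.806, -1.344]
ft_force: [-1.1, -0.2, -1.9]
finger_gap: 0.601
```

```bash
python3 - <<'E'
from h import *
plan(tool(MA,np.radians(-60)),grasp=mat2w(-.132,-.06,.10))
im=manip.capture("side");cv2.imwrite("pics/side4.png",im);cv2.imwrite("pics/c4.png",cv2.resize(im[150:350,130:400],None,fx=2.9,fy=2.9,interpolation=cv2.INTER_CUBIC))
E
```

```text
clock 11.4 pos [0.4981 0.0758 0.1813] j [ 0.228  0.89   1.271 -0.396  1.949  1.185] F [-1.1 -0.2 -1.9] gap 0.601
tgt tcp [0.5094 0.0851 0.13  ] twist [ 0.0006 -0.0082  0.005 ] | 0.1 rows; travel new axes [ 0.0517 -0.0005  0.013 ] old axes [ 0.0516 -0.0002  0.0134]
```

View pics/c4.png

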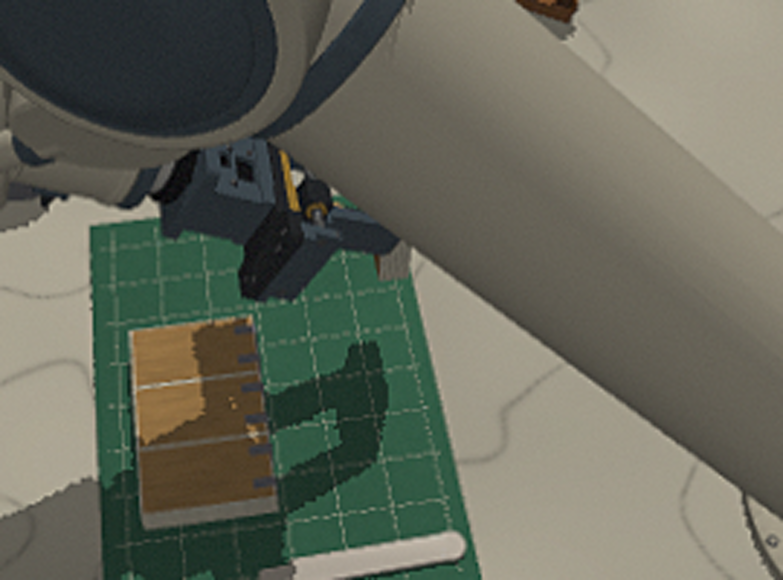

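The block is held spine-up over the free part of the mat, at about (395,262) in the crop. From the grip geometry, square upright needs another -0.03 rad and the block's foot is about 67 mm below the grasp point.

```bash
python3 - <<'E'
from h import *
plan(tool(MA,np.radians(-61.2)),grasp=mat2w(-.132,-.06,.078))
E
```

```text
clock 11.45 pos [0.4974 0.0745 0.1824] j [ 0.227  0.888  1.274 -0.397  1.949  1.185] F [-0.9  0.  -1.1] gap 0.604
tgt tcp [0.5099 0.0855 0.1069] twist [ 0.0006 -0.0281  0.0041] | 0.2 rows; travel new axes [ 0.0741 -0.0011  0.0217] old axes [ 0.0735 -0.0008  0.0238]
```

{"api": "apply_moves", "payload": {
  "twist": [
    [0,-0.028,0.004],
    [0,0,0],
    [0,0,0],
    [0,0,0],
    [0,0,0],
    [0,0,0]
  ],
  "travel": [
    [0,0,0],
    [0.025,0,0.007],
    [0.025,0,0.007],
    [0.022,-0.001,0.007],
    [0,0,0],
    [0,0,0]
  ],
  "hand": [0.5,0.5,0.5,0.5,0.5,0.5]
}}

```text
clock: 12.05
tool_pos: [0.5094, 0.0834, 0.1118]
orientation: [2.32, 0.785, -1.375]
ft_force: [0.6, -0.2, -0.4]
finger_gap: 0.599
```

```bash
python3 - <<'E'
from h import *
plan(tool(MA,np.radians(-61.2)),grasp=mat2w(-.132,-.06,.072))
E
```

```text
clock 12.05 pos [0.5094 0.0834 0.1118] j [ 0.237  1.011  1.227 -0.389  1.911  1.228] F [ 0.6 -0.2 -0.4] gap 0.599
tgt tcp [0.5099 0.0855 0.1009] twist [ 0.0004  0.0028 -0.0038] | 0.0 rows; travel new axes [ 0.0103 -0.0014  0.0038] old axes [ 0.0103 -0.0014  0.0038]
```

{"api": "apply_moves", "payload": {
  "twist": [
    [0,0,0],
    [0,0,0],
    [0,0,0],
    [0,0,0]
  ],
  "travel": [
    [0.0044,0,0.0024],
    [0.0035,0,0.002],
    [0,0,0],
    [0,0,0]
  ],
  "hand": [0.5,0.5,0.5,0.5]
}}

```text
clock: 12.45
tool_pos: [0.5098, 0.084, 0.1024]
orientation: [2.321, 0.786, -1.373]
ft_force: [1.0, -0.1, -1.4]
finger_gap: 0.599
```

{"api": "apply_moves", "payload": {
  "twist": [
    [0,0,0],
    [0,0,0]
  ],
  "travel": [
    [0.0018,0,0.001],
    [0,0,0]
  ],
  "hand": [0.5,0.5]
}}

```text
clock: 12.65
tool_pos: [0.5097, 0.084, 0.0999]
orientation: [2.32, 0.786, -1.373]
ft_force: [0.3, 0.2, -1.7]
finger_gap: 0.602
```

{"api": "apply_moves", "payload": {
  "twist": [
    [0,0,0],
    [0,0,0]
  ],
  "travel": [
    [0.0013,0,0.0007],
    [0,0,0]
  ],
  "hand": [0.5,0.5]
}}

```text
clock: 12.85
tool_pos: [0.5097, 0.084, 0.0984]
orientation: [2.32, 0.786, -1.373]
ft_force: [0.2, 0.1, -1.4]
finger_gap: 0.603
```

{"api": "apply_moves", "payload": {
  "twist": [
    [0,0,0],
    [0,0,0]
  ],
  "travel": [
    [0.0013,0,0.0007],
    [0,0,0]
  ],
  "hand": [0.5,0.5]
}}

```text
clock: 13.05
tool_pos: [0.5099, 0.0839, 0.0977]
orientation: [2.319, 0.785, -1.374]
ft_force: [1.5, -0.1, 8.9]
finger_gap: 0.601
```

{"api": "apply_moves", "payload": {
  "twist": [
    [0,0,0],
    [0,0,0]
  ],
  "travel": [
    [0.0009,0,0.0005],
    [0,0,0]
  ],
  "hand": [0.5,0.5]
}}

```text
clock: 13.25
tool_pos: [0.51, 0.0838, 0.0975]
orientation: [2.319, 0.784, -1.374]
ft_force: [4.8, 0.1, 18.7]
finger_gap: 0.6
```

```bash
python3 - <<'E'
from h import *
plan(tool(MA,np.radians(-61.2)),grasp=mat2w(-.132,-.06,.066))
im=manip.capture("wrist");cv2.imwrite("pics/w5.png",im)
b=manip.capture("side");cv2.imwrite("pics/side5.png",b)
B=cv2.resize(b[200:320,200:320],(384,384),interpolation=cv2.INTER_CUBIC)
cv2.imwrite("pics/c5.png",np.hstack([im[:, 56:456],B]))
E
```

```text
clock 13.25 pos [0.51   0.0838 0.0975] j [ 0.238  1.031  1.224 -0.388  1.895  1.237] F [ 4.8  0.1 18.7] gap 0.6
tgt tcp [0.5099 0.0855 0.0949] twist [ 0.0019  0.0035 -0.0052] | 0.0 rows; travel new axes [ 0.0027 -0.0014  0.0004] old axes [ 0.0027 -0.0014  0.0004]
```

View pics/c5.png

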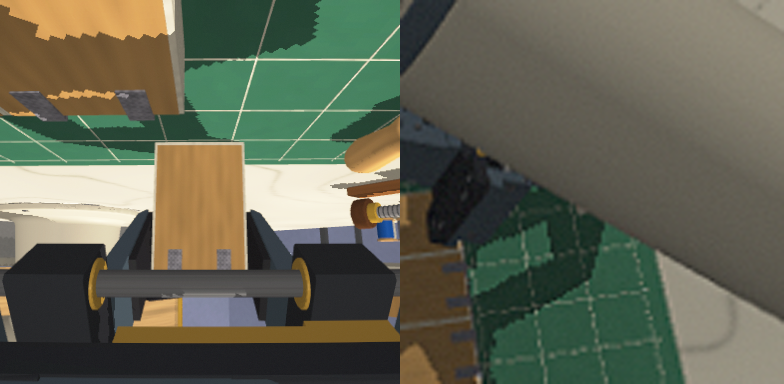

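The wrist view shows the block upright on the mat between the fingers, with its face edges at columns 155–243 and the contact force confirmed. I'll relieve the pressure, release and retreat along the fingers.

{"api": "apply_moves", "payload": {
  "twist": [
    [0,0,0],
    [0,0,0],
    [0,0,0],
    [0,0,0],
    [0,0,0],
    [0,0,0],
    [0,0,0]
  ],
  "travel": [
    [-0.0013,0,-0.0007],
    [0,0,0],
    [0,0,0],
    [0,0,0],
    [0,0,0],
    [0,0,0],
    [0,0,0]
  ],
  "hand": [0.5,0.5,0.62,0.66,0.7,0.74,0.74]
}}

```text
clock: 14.05
tool_pos: [0.5098, 0.084, 0.0974]
orientation: [2.32, 0.786, -1.373]
ft_force: [-0.2, -0.4, 0.3]
finger_gap: 0.743
```

{"api": "apply_moves", "payload": {
  "twist": [
    [0,0,0],
    [0,0,0],
    [0,0,0],
    [0,0,0],
    [0,0,0],
    [0,0,0],
    [0,0,0],
    [0,0,0]
  ],
  "travel": [
    [0,0,-0.01],
    [0,0,-0.015],
    [0,0,-0.02],
    [0,0,-0.02],
    [0,0,-0.02],
    [0,0,-0.02],
    [0,0,0],
    [0,0,0]
  ],
  "hand": [0.74,0.74,0.74,0.74,0.74,0.74,0.74,0.74]
}}

```text
clock: 14.85
tool_pos: [0.5826, 0.1405, 0.1478]
orientation: [2.32, 0.786, -1.373]
ft_force: [-1.1, 0.4, 0.4]
finger_gap: 0.745
```

```bash
python3 - <<'E'
from h import *
plan(tool(MA,0),grasp=mat2w(-.145,-.06,.20))
cm=manip.camera_model("wrist");im=manip.capture("wrist")
for x in(-.147,):
  for P in [(x+.012,-.0875,.087),(x+.012,-.0325,.087),(x+.012,-.0875,.003),(x+.012,-.0325,.003)]:
    u=proj(cm,mat2w(*P));print(P,u.round(0));cv2.circle(im,tuple(int(v) for v in u),3,(0,0,255),1)
cv2.imwrite("pics/w6.png",im)
E
```

```text
clock 14.85 pos [0.5826 0.1405 0.1478] j [ 0.284  1.064  0.934 -0.392  2.146  1.168] F [-1.1  0.4  0.4] gap 0.745
tgt tcp [0.4579 0.0455 0.26  ] twist [ 0.0036  1.0698 -0.0029] | 7.1 rows; travel new axes [-0.1568 -0.0009 -0.1122] old axes [-0.1737 -0.0003  0.0836]
(-0.13499999999999998, -0.0875, 0.087) [285. 213.]
(-0.13499999999999998, -0.0325, 0.087) [223. 213.]
(-0.13499999999999998, -0.0875, 0.003) [283. 125.]
(-0.13499999999999998, -0.0325, 0.003) [225. 125.]
```

View pics/w6.png

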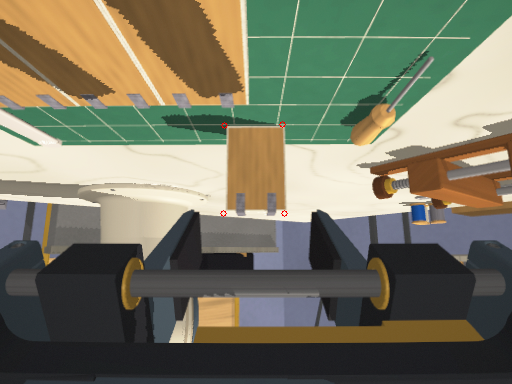

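The block stands by itself. Its corners are near (228,211), (285,210), (228,127) and (284,127), which puts it at mat (-0.146, -0.062). Next I'll turn the tool to vertical and take the block by its spine end from above.

{"api": "apply_moves", "payload": {
  "twist": [
    [0,0.1,0],
    [0,0.1,0],
    [0,0.1,0],
    [0,0.1,0],
    [0,0.1,0],
    [0,0.1,0],
    [0,0.12,0],
    [0,0.12,0],
    [0,0.12,0],
    [0,0.11,0]
  ],
  "travel": [
    [0,0,-0.01],
    [0,0,-0.01],
    [0,0,-0.01],
    [0,0,-0.01],
    [0,0,-0.01],
    [0,0,-0.01],
    [0,0,-0.01],
    [0,0,-0.01],
    [0,0,-0.01],
    [0,0,-0.01]
  ],
  "hand": [0.74,0.74,0.74,0.74,0.74,0.74,0.74,0.74,0.74,0.74]
}}

```text
clock: 15.9
tool_pos: [0.6251, 0.1735, 0.2266]
orientation: [2.972, 1.009, 0.008]
ft_force: [0.3, 0.1, 0.3]
finger_gap: 0.741
```

```bash
python3 - <<'E'
from h import *
plan(tool(MA,0),grasp=mat2w(-.146,-.062,.16))
E
```

```text
clock 15.9 pos [0.6251 0.1735 0.2266] j [ 0.18   0.588  1.363 -0.002  1.185  1.097] F [0.3 0.1 0.3] gap 0.741
tgt tcp [0.4584 0.0433 0.22  ] twist [ 0.0044 -0.0041 -0.0019] | 0.0 rows; travel new axes [-0.2115  0.0014  0.0066] old axes [-0.2115  0.0018  0.0057]
```

{"api": "apply_moves", "payload": {
  "twist": [
    [0,0,0],
    [0,0,0],
    [0,0,0],
    [0,0,0],
    [0,0,0],
    [0,0,0],
    [0,0,0],
    [0,0,0],
    [0,0,0]
  ],
  "travel": [
    [-0.035,0,0],
    [-0.035,0,0],
    [-0.035,0,0],
    [-0.035,0,0],
    [-0.035,0,0],
    [-0.036,0.001,0.005],
    [0,0,0],
    [0,0,0],
    [0,0,0]
  ],
  "hand": [0.74,0.74,0.74,0.74,0.74,0.74,0.74,0.74,0.74]
}}

```text
clock: 16.8
tool_pos: [0.4594, 0.0446, 0.2213]
orientation: [2.971, 1.009, 0.003]
ft_force: [0.1, -0.2, 0.8]
finger_gap: 0.737
```

```bash
python3 - <<'E'
from h import *
plan(tool(MA,0),grasp=mat2w(-.146,-.062,.078))
b=manip.capture("side");cv2.imwrite("pics/side7.png",b)
im=manip.capture("wrist");cm=manip.camera_model("wrist")
for P in [(-.134,-.0895,.087),(-.134,-.0345,.087),(-.158,-.0895,.087),(-.158,-.0345,.087)]:
    u=proj(cm,mat2w(*P));print(P,u.round(0));cv2.circle(im,tuple(int(v) for v in u),3,(0,0,255),1)
B=cv2.resize(b[180:320,180:320],(384,384),interpolation=cv2.INTER_CUBIC)
cv2.imwrite("pics/c7.png",np.hstack([im[:, 56:456],B]))
E
```

```text
clock 16.8 pos [0.4594 0.0446 0.2213] j [-0.031  0.363  1.826 -0.004  0.95   0.887] F [ 0.1 -0.2  0.8] gap 0.737
tgt tcp [0.4584 0.0433 0.138 ] twist [ 0.0045 -0.0003 -0.0012] | 0.0 rows; travel new axes [-0.0016  0.0004  0.0833] old axes [-0.0016  0.      0.0833]
(-0.134, -0.0895, 0.087) [290. 193.]
(-0.134, -0.0345, 0.087) [220. 194.]
(-0.158, -0.0895, 0.087) [289. 222.]
(-0.158, -0.0345, 0.087) [221. 222.]
```

View pics/c7.png

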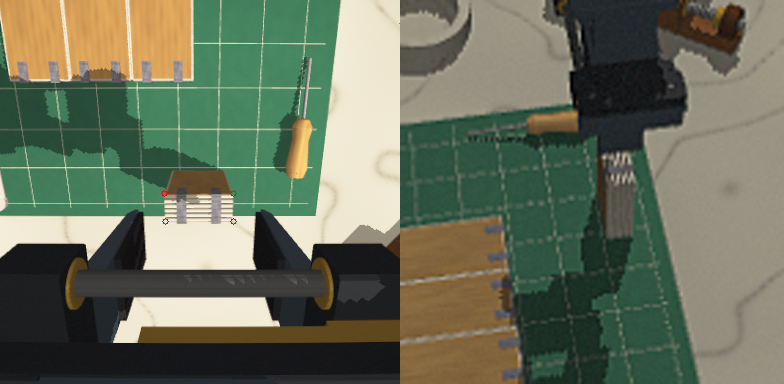

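The spine corners coincide with the prediction, so the block is upright and centred between the fingers. Going down to grip the spine end.

{"api": "apply_moves", "payload": {
  "twist": [
    [0,0,0],
    [0,0,0],
    [0,0,0],
    [0,0,0],
    [0,0,0],
    [0,0,0],
    [0,0,0],
    [0,0,0],
    [0,0,0],
    [0,0,0]
  ],
  "travel": [
    [-0.001,0,0.025],
    [0,0,0.025],
    [0,0,0.02],
    [0,0,0.013],
    [0,0,0],
    [0,0,0],
    [0,0,0],
    [0,0,0],
    [0,0,0],
    [0,0,0]
  ],
  "hand": [0.74,0.74,0.74,0.74,0.74,0.74,0.5,0.5,0.5,0.5]
}}

```text
clock: 17.9
tool_pos: [0.4589, 0.0436, 0.1389]
orientation: [2.97, 1.01, 0.004]
ft_force: [-0.0, 1.4, 6.9]
finger_gap: 0.601
```

{"api": "apply_moves", "payload": {
  "twist": [
    [0,0,0],
    [0,0,0],
    [0,0,0],
    [0,0,0],
    [0,0,0],
    [0,0,0]
  ],
  "travel": [
    [0,0,0],
    [0,0,-0.02],
    [0,0,-0.03],
    [0,0,-0.03],
    [0,0,-0.03],
    [0,0,0]
  ],
  "hand": [0.5,0.5,0.5,0.5,0.5,0.5]
}}

```text
clock: 18.5
tool_pos: [0.4596, 0.0439, 0.2517]
orientation: [2.968, 1.009, 0.011]
ft_force: [0.1, 0.0, -1.9]
finger_gap: 0.601
```

```bash
python3 - <<'E'
from h import *
# press measurement from first pictures (arm out of the way)
a=cv2.imread("pics/top0.png");ct=manip.camera_model("top");cs=manip.camera_model("side")
hsv=cv2.cvtColor(a,cv2.COLOR_BGR2HSV)
m=cv2.inRange(hsv,(0,90,30),(25,255,200));
# per-column runs of brown: cheek edges, rays to cheek top z=.05
E=[[],[],[],[]]
for u in range(292,336,2):
    r=np.where(m[150:215,u])[0]+150
    runs=np.split(r,np.where(np.diff(r)>2)[0]+1)
    runs=[x for x in runs if len(x)>5]
    if len(runs)==2:
        for k,v in enumerate((runs[0][0]-.5,runs[0][-1]+.5,runs[1][0]-.5,runs[1][-1]+.5)): E[k].append(onplane(ct,(u,v),.05)[:2])
for n,e in zip(("back outer","back inner","front inner","front outer"),E):
    e=np.array(e);k=np.polyfit(e[:,1],e[:,0],1);print(n,"slope dx/dy",k[0].round(4),"x at y=-.29",np.polyval(k,-.29).round(4),len(e))
plan(tool(0,0),grasp=[.588,-.29,.2])
E
```

```text
back outer slope dx/dy -0.0166 x at y=-.29 0.6442 22
back inner slope dx/dy -0.0044 x at y=-.29 0.601 22
front inner slope dx/dy -0.0141 x at y=-.29 0.5386 22
front outer slope dx/dy -0.0111 x at y=-.29 0.497 22
clock 18.5 pos [0.4596 0.0439 0.2517] j [-0.032  0.316  1.791 -0.004  1.026  0.885] F [ 0.1  0.  -1.9] gap 0.601
tgt tcp [ 0.588 -0.29   0.26 ] twist [ 0.0064 -0.007   0.6554] | 4.4 rows; travel new axes [ 0.1284  0.3339 -0.0083] old axes [-0.1017  0.3431 -0.006 ]
```

Gripped at the spine end and lifted. I'll carry it to just short of the press, then refine the back cheek with the wrist camera.

{"api": "apply_moves", "payload": {
  "twist": [
    [0,0,0.11],
    [0,0,0.11],
    [0,0,0.11],
    [0,0,0.11],
    [0,0,0.11],
    [0,0,0.11],
    [0,0,0],
    [0,0,0],
    [0,0,0],
    [0,0,0]
  ],
  "travel": [
    [0,0,0],
    [0,0,0],
    [0,0,0],
    [0,0,0],
    [0,0,0],
    [0,0,0],
    [0.01,0.035,0],
    [0.01,0.035,0],
    [0.01,0.035,0],
    [0.01,0.035,0]
  ],
  "hand": [0.5,0.5,0.5,0.5,0.5,0.5,0.5,0.5,0.5,0.5]
}}

```text
clock: 19.5
tool_pos: [0.4975, -0.0976, 0.2483]
orientation: [3.138, -0.007, 0.003]
ft_force: [1.0, -0.1, -0.3]
finger_gap: 0.601
```

{"api": "apply_moves", "payload": {
  "twist": [
    [0,0,0],
    [0,0,0],
    [0,0,0],
    [0,0,0],
    [0,0,0],
    [0,0,0],
    [0,0,0],
    [0,0,0],
    [0,0,0]
  ],
  "travel": [
    [0.008,0.035,0],
    [0.008,0.035,0],
    [0.008,0.035,0],
    [0.008,0.035,0],
    [0.008,0.035,0],
    [0,0.02,0],
    [0,0,0],
    [0,0,0],
    [0,0,0]
  ],
  "hand": [0.5,0.5,0.5,0.5,0.5,0.5,0.5,0.5,0.5]
}}

```text
clock: 20.4
tool_pos: [0.5364, -0.2903, 0.2494]
orientation: [3.139, -0.006, 0.003]
ft_force: [1.1, 0.2, -1.2]
finger_gap: 0.604
```

```bash
python3 - <<'E'
from h import *
plan(tool(0.01,0),grasp=[.588,-.29,.2])
cm=manip.camera_model("wrist");im=manip.capture("wrist");cv2.imwrite("pics/w8raw.png",im)
import pickle;pickle.dump(cm,open("w8.pkl","wb"))
for P in [(.602,-.17),(.602,-.29),(.602,-.41),(.642,-.17),(.642,-.29),(.642,-.41)]:
    u=proj(cm,(*P,.05));print(P,u.round(0));cv2.circle(im,tuple(int(v) for v in u),3,(255,0,0),1)
cv2.imwrite("pics/w8.png",im)
E
```

```text
clock 20.4 pos [ 0.5364 -0.2903  0.2494] j [-5.930e-01  5.140e-01  1.439e+00 -1.000e-03  1.186e+00  9.820e-01] F [ 1.1  0.2 -1.2] gap 0.604
tgt tcp [ 0.588 -0.29   0.26 ] twist [ 0.0028 -0.0019 -0.014 ] | 0.1 rows; travel new axes [ 0.0516  0.0002 -0.0106] old axes [ 0.0517 -0.0005 -0.0105]
(0.602, -0.17) [128. 117.]
(0.602, -0.29) [255. 116.]
(0.602, -0.41) [382. 116.]
(0.642, -0.17) [123.  72.]
(0.642, -0.29) [255.  71.]
(0.642, -0.41) [387.  71.]
```

View pics/w8.png

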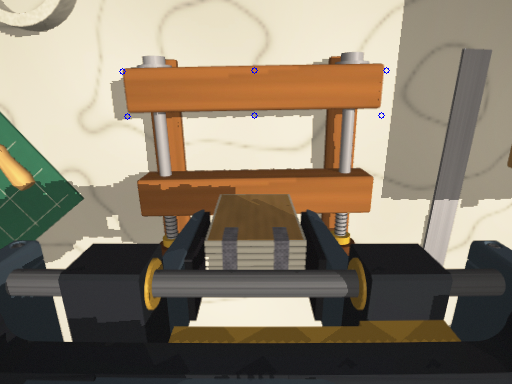

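The wrist view shows the back cheek as a band at rows 66–110, columns 125–382, tilted slightly. The front cheek is at rows 172–214. I'll fit the edges numerically.

```bash
python3 - <<'E'
from h import *
import pickle
cm=pickle.load(open("w8.pkl","rb"));print("cam",cm["xyz"].round(3))
im=cv2.imread("pics/w8raw.png");hsv=cv2.cvtColor(im,cv2.COLOR_BGR2HSV)
m=cv2.inRange(hsv,(3,150,50),(16,255,255))
for band,lab in(((55,125),"back"),((160,225),"front")):
    for side in(0,1):
        pts=[]
        for u in list(range(190,320,3)):
            if lab=="front" and 195<u<310 and side==1: continue
            r=np.where(m[band[0]:band[1],u])[0]+band[0]
            if len(r): pts.append((u,r[-1]+.5 if side else r[0]-.5))
        if len(pts)<4: print(lab,side,"few",pts);continue
        for z in((.05,) if side==0 else (.05,.01)):
            W=np.array([onplane(cm,p,z)[:2] for p in pts]);k=np.polyfit(W[:,1],W[:,0],1)
            print(lab,"near" if side else "far",z,"slope",k[0].round(4),"x@-.29",np.polyval(k,-.29).round(4),"row",np.median([p[1] for p in pts]))
# brightness profile in mid column of back cheek: top/vertical edge
print(im[60:115:2,250].tolist())
c=np.where(m[88])[0];print("ends row88",c.min(),c.max(),[onplane(cm,(c_,88),.05).round(4).tolist() for c_ in(c.min(),c.max())])
E
```

```text
cam [ 0.621 -0.29   0.342]
back far 0.05 slope -0.0133 x@-.29 0.6463 row 65.5
back near 0.05 slope -0.0141 x@-.29 0.6078 row 109.5
back near 0.01 slope -0.0141 x@-.29 0.606 row 109.5
front far 0.05 slope -0.0141 x@-.29 0.5494 row 170.5
front near 0.05 slope -0.0182 x@-.29 0.5042 row 212.5
front near 0.01 slope -0.0182 x@-.29 0.4883 row 212.5
[[203, 227, 236], [203, 228, 236], [201, 226, 235], [51, 101, 165], [57, 115, 190], [60, 118, 194], [58, 117, 191], [55, 110, 181], [55, 108, 178], [55, 108, 179], [53, 110, 180], [54, 111, 180], [54, 113, 184], [57, 116, 188], [57, 117, 191], [57, 116, 192], [57, 116, 189], [55, 114, 186], [55, 114, 186], [55, 113, 184], [56, 113, 186], [57, 117, 189], [58, 117, 190], [58, 115, 189], [50, 97, 159], [70, 92, 115], [128, 146, 155], [128, 147, 157]]
ends row88 125 381 [[0.6278, -0.1704, 0.05], [0.6268, -0.4066, 0.05]]
```

```bash
python3 - <<'E'
from h import *
import pickle
cm=pickle.load(open("w8.pkl","rb"));im=cv2.imread("pics/w8raw.png")
g=cv2.cvtColor(im,cv2.COLOR_BGR2HSV)
print("col256 HSV rows 188-272",[(r,g[r,245:265].mean(0).astype(int).tolist()) for r in range(188,272,3)])
for v,z in((195,.1135),(241,.1975),(268,.1975)): print(v,onplane(cm,(256,v),z).round(4))
for u in(207,306): print(u,onplane(cm,(u,241),.1975).round(4))
plan(tool(0.014,0),grasp=[.591,-.2885,.20])
E
```

```text
col256 HSV rows 188-272 [(188, [13, 178, 178]), (191, [13, 178, 179]), (194, [15, 125, 131]), (197, [16, 147, 120]), (200, [16, 146, 109]), (203, [16, 146, 102]), (206, [16, 146, 98]), (209, [16, 145, 97]), (212, [16, 146, 97]), (215, [16, 145, 96]), (218, [16, 146, 97]), (221, [16, 146, 96]), (224, [16, 146, 95]), (227, [16, 145, 95]), (230, [16, 146, 95]), (233, [16, 146, 96]), (236, [16, 146, 96]), (239, [16, 148, 112]), (242, [20, 46, 158]), (245, [20, 45, 155]), (248, [20, 45, 151]), (251, [21, 46, 160]), (254, [21, 46, 142]), (257, [21, 45, 161]), (260, [20, 46, 134]), (263, [21, 44, 162]), (266, [20, 46, 123]), (269, [19, 42, 128])]
195 [ 0.5445 -0.2906  0.1135]
241 [ 0.5468 -0.2902  0.1975]
268 [ 0.5306 -0.2901  0.1975]
207 [ 0.547  -0.2643  0.1975]
306 [ 0.5467 -0.3166  0.1975]
clock 20.45 pos [ 0.5365 -0.2903  0.2495] j [-5.930e-01  5.140e-01  1.439e+00 -1.000e-03  1.186e+00  9.820e-01] F [ 0.3 -0.2 -0.1] gap 0.605
tgt tcp [ 0.591  -0.2885  0.26  ] twist [ 0.003  -0.002  -0.0177] | 0.1 rows; travel new axes [ 0.0545 -0.001  -0.0105] old axes [ 0.0545 -0.0019 -0.0104]
```

{"api": "apply_moves", "payload": {
  "twist": [
    [0.003,-0.002,-0.018],
    [0,0,0],
    [0,0,0],
    [0,0,0],
    [0,0,0],
    [0,0,0]
  ],
  "travel": [
    [0,0,0],
    [0.02,0,0],
    [0.02,0,0],
    [0.017,-0.001,0],
    [0,0,0],
    [0,0,0]
  ],
  "hand": [0.5,0.5,0.5,0.5,0.5,0.5]
}}

```text
clock: 21.05
tool_pos: [0.5935, -0.2891, 0.2495]
orientation: [3.141, 0.023, -0.0]
ft_force: [-0.1, 0.4, -1.8]
finger_gap: 0.605
```

{"api": "apply_moves", "payload": {
  "twist": [
    [0,0,0],
    [0,0,0],
    [0,0,0],
    [0,0,0],
    [0,0,0],
    [0,0,0],
    [0,0,0]
  ],
  "travel": [
    [0,0,0.02],
    [0,0,0.02],
    [0,0,0.02],
    [0,0,0.02],
    [0,0,0.015],
    [0,0,0],
    [0,0,0]
  ],
  "hand": [0.5,0.5,0.5,0.5,0.5,0.5,0.5]
}}

```text
clock: 21.75
tool_pos: [0.5936, -0.2898, 0.1551]
orientation: [3.141, 0.021, 0.001]
ft_force: [0.7, 0.2, -1.6]
finger_gap: 0.598
```

```bash
python3 - <<'E'
from h import *
plan(tool(0.014,0),tcp=[.5935,-.2885,.138])
cm=manip.camera_model("wrist");im=manip.capture("wrist");cv2.imwrite("pics/w9.png",im)
hsv=cv2.cvtColor(im,cv2.COLOR_BGR2HSV);print("cam",cm["xyz"].round(3))
print([(r,hsv[r,245:265].mean(0).astype(int).tolist()) for r in range(110,250,5)])
E
```

```text
clock 21.75 pos [ 0.5936 -0.2898  0.1551] j [-0.544  0.686  1.389 -0.     1.066  1.013] F [ 0.7  0.2 -1.6] gap 0.598
tgt tcp [ 0.5935 -0.2885  0.138 ] twist [ 0.0005 -0.0005 -0.0006] | 0.0 rows; travel new axes [-0.0001 -0.0013  0.0171] old axes [-0.0001 -0.0013  0.0171]
cam [ 0.678 -0.288  0.248]
[(110, [21, 33, 237]), (115, [22, 35, 234]), (120, [21, 36, 231]), (125, [22, 37, 232]), (130, [22, 37, 232]), (135, [21, 37, 231]), (140, [12, 172, 94]), (145, [13, 177, 169]), (150, [13, 178, 195]), (155, [13, 178, 186]), (160, [13, 177, 180]), (165, [13, 179, 180]), (170, [13, 179, 187]), (175, [13, 178, 193]), (180, [13, 178, 188]), (185, [13, 177, 184]), (190, [13, 179, 187]), (195, [13, 176, 189]), (200, [14, 166, 95]), (205, [16, 146, 99]), (210, [16, 145, 97]), (215, [16, 146, 97]), (220, [16, 146, 97]), (225, [16, 145, 95]), (230, [16, 146, 96]), (235, [16, 146, 96]), (240, [18, 84, 126]), (245, [20, 45, 156])]
```

```bash
python3 - <<'E'
from h import *
cm=manip.camera_model("wrist")
for v,z in((140,.01),(140,.05),(198.5,.05),(239,.1035)): print(v,onplane(cm,(256,v),z).round(4))
E
```

```text
140 [ 0.6444 -0.2893  0.01  ]
140 [ 0.65   -0.2891  0.05  ]
198.5 [ 0.6096 -0.2897  0.05  ]
239 [ 0.6055 -0.2896  0.1035]
```

{"api": "apply_moves", "payload": {
  "twist": [
    [0,0,0],
    [0,0,0],
    [0,0,0],
    [0,0,0]
  ],
  "travel": [
    [0,0,0.009],
    [0,0,0.006],
    [0,0,0],
    [0,0,0]
  ],
  "hand": [0.5,0.5,0.5,0.5]
}}

```text
clock: 22.2
tool_pos: [0.5937, -0.2897, 0.1395]
orientation: [3.141, 0.021, 0.0]
ft_force: [0.5, 0.3, -0.6]
finger_gap: 0.601
```

{"api": "apply_moves", "payload": {
  "twist": [
    [0,0,0],
    [0,0,0]
  ],
  "travel": [
    [0,0,0.0015],
    [0,0,0]
  ],
  "hand": [0.5,0.5]
}}

```text
clock: 22.4
tool_pos: [0.5937, -0.2898, 0.1382]
orientation: [3.141, 0.021, 0.001]
ft_force: [-0.4, 0.2, -1.5]
finger_gap: 0.601
```

{"api": "apply_moves", "payload": {
  "twist": [
    [0,0,0],
    [0,0,0]
  ],
  "travel": [
    [0,0,0.0015],
    [0,0,0]
  ],
  "hand": [0.5,0.5]
}}

```text
clock: 22.6
tool_pos: [0.5937, -0.2897, 0.1365]
orientation: [3.141, 0.021, 0.001]
ft_force: [0.1, 0.2, -0.8]
finger_gap: 0.602
```

{"api": "apply_moves", "payload": {
  "twist": [
    [0,0,0],
    [0,0,0]
  ],
  "travel": [
    [0,0,0.001],
    [0,0,0]
  ],
  "hand": [0.5,0.5]
}}

```text
clock: 22.8
tool_pos: [0.5938, -0.2898, 0.136]
orientation: [3.141, 0.021, 0.001]
ft_force: [-1.5, 1.1, 5.4]
finger_gap: 0.602
```

{"api": "apply_moves", "payload": {
  "twist": [
    [0,0,0],
    [0,0,0]
  ],
  "travel": [
    [0,0,0.001],
    [0,0,0]
  ],
  "hand": [0.5,0.5]
}}

```text
clock: 23.0
tool_pos: [0.594, -0.2895, 0.1358]
orientation: [3.141, 0.021, 0.002]
ft_force: [-2.7, 4.8, 16.0]
finger_gap: 0.604
```

Seated on the bench, with 16 N of contact force. I'll relieve, release, lift away and go round in front of the front cheek.

{"api": "apply_moves", "payload": {
  "twist": [
    [0,0,0],
    [0,0,0],
    [0,0,0],
    [0,0,0],
    [0,0,0],
    [0,0,0],
    [0,0,0],
    [0,0,0],
    [0,0,0],
    [0,0,0]
  ],
  "travel": [
    [0,0,-0.001],
    [0,0,0],
    [0,0,0],
    [0,0,0],
    [0,0,0],
    [0,0,0],
    [0,0,-0.01],
    [0,0,-0.02],
    [0,0,-0.03],
    [0,0,-0.03]
  ],
  "hand": [0.5,0.5,0.62,0.66,0.7,0.74,0.74,0.74,0.74,0.74]
}}

```text
clock: 24.0
tool_pos: [0.5935, -0.2896, 0.2272]
orientation: [3.141, 0.021, 0.0]
ft_force: [0.3, -0.8, -0.5]
finger_gap: 0.739
```

{"api": "apply_moves", "payload": {
  "twist": [
    [0,0,0],
    [0,0,0],
    [0,0,0],
    [0,0,0],
    [0,0,0],
    [0,0,0],
    [0,0,0],
    [0,0,0],
    [0,0,0]
  ],
  "travel": [
    [0,0,-0.03],
    [0,0,0],
    [-0.03,0,0],
    [-0.035,0,0],
    [-0.035,0,0],
    [-0.035,0,0],
    [0,0,0],
    [0,0,0],
    [0,0,0]
  ],
  "hand": [0.74,0.74,0.5,0.2,0,0,0,0,0]
}}

```text
clock: 24.9
tool_pos: [0.4594, -0.2917, 0.2557]
orientation: [3.141, 0.021, 0.002]
ft_force: [-0.2, 0.3, -0.4]
finger_gap: 0.158
```

```bash
python3 - <<'E'
from h import *
plan(tool(0.014,0),tcp=[.458,-.2895,.105])
cm=manip.camera_model("wrist");im=manip.capture("wrist");cv2.imwrite("pics/w10.png",im)
hsv=cv2.cvtColor(im,cv2.COLOR_BGR2HSV);print("cam",cm["xyz"].round(3))
for c in (225,285):print(c,[(r,hsv[r,c-2:c+3].mean(0).astype(int).tolist()) for r in range(4,250,6)])
E
```

```text
clock 24.9 pos [ 0.4594 -0.2917  0.2557] j [-0.675  0.421  1.593  0.     1.126  0.882] F [-0.2  0.3 -0.4] gap 0.158
tgt tcp [ 0.458  -0.2895  0.105 ] twist [ 0.0009 -0.0012 -0.0005] | 0.0 rows; travel new axes [-0.0014 -0.0022  0.1507] old axes [-0.0016 -0.0023  0.1507]
cam [ 0.544 -0.29   0.349]
225 [(4, [13, 179, 167]), (10, [13, 179, 172]), (16, [13, 180, 173]), (22, [21, 46, 132]), (28, [21, 43, 104]), (34, [20, 46, 153]), (40, [23, 42, 228]), (46, [23, 35, 237]), (52, [17, 112, 82]), (58, [20, 44, 139]), (64, [19, 43, 145]), (70, [20, 44, 129]), (76, [22, 36, 234]), (82, [22, 36, 234]), (88, [23, 37, 233]), (94, [22, 37, 233]), (100, [13, 178, 176]), (106, [13, 179, 182]), (112, [13, 179, 167]), (118, [13, 180, 175]), (124, [13, 178, 174]), (130, [13, 178, 173]), (136, [13, 180, 177]), (142, [22, 39, 230]), (148, [22, 35, 236]), (154, [22, 35, 237]), (160, [22, 33, 237]), (166, [22, 33, 238]), (172, [21, 32, 239]), (178, [22, 32, 239]), (184, [22, 42, 224]), (190, [22, 31, 240]), (196, [22, 30, 241]), (202, [22, 31, 242]), (208, [22, 31, 242]), (214, [22, 36, 229]), (220, [55, 4
[... 297 characters left out ...]
, [22, 36, 235]), (64, [22, 36, 237]), (70, [22, 34, 236]), (76, [22, 43, 222]), (82, [22, 37, 233]), (88, [22, 34, 237]), (94, [21, 33, 237]), (100, [13, 178, 177]), (106, [13, 177, 170]), (112, [13, 180, 173]), (118, [13, 180, 183]), (124, [13, 179, 180]), (130, [13, 178, 176]), (136, [13, 179, 178]), (142, [22, 33, 238]), (148, [21, 32, 239]), (154, [22, 32, 238]), (160, [21, 32, 239]), (166, [21, 32, 239]), (172, [22, 32, 239]), (178, [22, 33, 239]), (184, [21, 33, 238]), (190, [23, 38, 230]), (196, [22, 32, 239]), (202, [21, 32, 240]), (208, [22, 32, 239]), (214, [21, 35, 234]), (220, [54, 43, 133]), (226, [103, 54, 49]), (232, [104, 58, 49]), (238, [105, 59, 49]), (244, [103, 57, 48])]
```

View pics/w10.png

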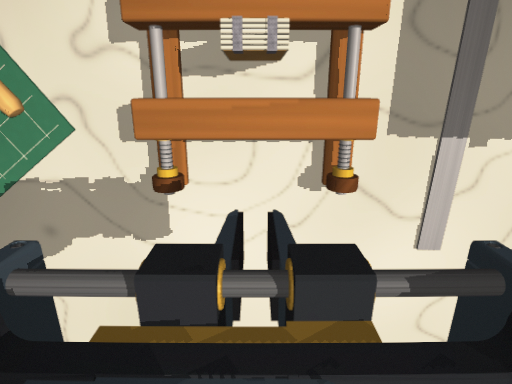

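The last allowed picture shows the block standing spine-up in the press at (255,35), close to the back cheek. The front cheek is at rows 98–140, with the fingers centred between the nuts. Going down and pushing gently.

{"api": "apply_moves", "payload": {
  "twist": [
    [0,0,0],
    [0,0,0],
    [0,0,0],
    [0,0,0],
    [0,0,0],
    [0,0,0],
    [0,0,0],
    [0,0,0]
  ],
  "travel": [
    [-0.002,-0.002,0],
    [0,0,0.03],
    [0,0,0.035],
    [0,0,0.035],
    [0,0,0.03],
    [0,0,0.02],
    [0,0,0],
    [0,0,0]
  ],
  "hand": [0,0,0,0,0,0,0,0]
}}

```text
clock: 25.75
tool_pos: [0.457, -0.2895, 0.1058]
orientation: [3.141, 0.022, 0.0]
ft_force: [-0.3, 0.3, -0.1]
finger_gap: 0.002
```

{"api": "apply_moves", "payload": {
  "twist": [
    [0,0,0],
    [0,0,0],
    [0,0,0],
    [0,0,0],
    [0,0,0],
    [0,0,0],
    [0,0,0],
    [0,0,0],
    [0,0,0],
    [0,0,0]
  ],
  "travel": [
    [0.004,0,0],
    [0.004,0,0],
    [0.004,0,0],
    [0.004,0,0],
    [0.004,0,0],
    [0.004,0,0],
    [0.004,0,0],
    [0.004,0,0],
    [0.004,0,0],
    [0.004,0,0]
  ],
  "hand": [0,0,0,0,0,0,0,0,0,0]
}}

```text
clock: 26.75
tool_pos: [0.4969, -0.289, 0.1056]
orientation: [3.141, 0.021, 0.0]
ft_force: [-2.6, -0.6, 0.3]
finger_gap: 0.006
```

```bash
python3 - <<'E'
from h import *
plan(tool(0.014,0),tcp=[.527,-.2895,.105])
E
```

```text
clock 26.75 pos [ 0.4969 -0.289   0.1056] j [-0.631  0.664  1.648 -0.     0.829  0.927] F [-2.6 -0.6  0.3] gap 0.006
tgt tcp [ 0.527  -0.2895  0.105 ] twist [ 0.0004 -0.0003 -0.0006] | 0.0 rows; travel new axes [0.0301 0.0009 0.0006] old axes [0.0301 0.0009 0.0006]
```

{"api": "apply_moves", "payload": {
  "twist": [
    [0,0,0],
    [0,0,0],
    [0,0,0],
    [0,0,0],
    [0,0,0],
    [0,0,0],
    [0,0,0],
    [0,0,0],
    [0,0,0]
  ],
  "travel": [
    [0.003,0,0],
    [0.003,0,0],
    [0.003,0,0],
    [0.003,0,0],
    [0.003,0,0],
    [0.003,0,0],
    [0.003,0,0],
    [0.002,0,0],
    [0,0,0]
  ],
  "hand": [0,0,0,0,0,0,0,0,0]
}}

```text
clock: 27.65
tool_pos: [0.5201, -0.2888, 0.1056]
orientation: [3.141, 0.021, 0.002]
ft_force: [-0.8, -0.8, -0.7]
finger_gap: 0.007
```

{"api": "apply_moves", "payload": {
  "twist": [
    [0,0,0],
    [0,0,0],
    [0,0,0],
    [0,0,0]
  ],
  "travel": [
    [0.001,0,0],
    [0.001,0,0],
    [0.001,0,0],
    [0,0,0]
  ],
  "hand": [0,0,0,0]
}}

```text
clock: 28.05
tool_pos: [0.5228, -0.2887, 0.1056]
orientation: [3.141, 0.021, 0.001]
ft_force: [-3.2, 0.0, 0.5]
finger_gap: 0.004
```

{"api": "apply_moves", "payload": {
  "twist": [
    [0,0,0],
    [0,0,0],
    [0,0,0]
  ],
  "travel": [
    [0.001,0,0],
    [0.001,0,0],
    [0,0,0]
  ],
  "hand": [0,0,0]
}}

```text
clock: 28.35
tool_pos: [0.5248, -0.2887, 0.1056]
orientation: [3.141, 0.021, 0.001]
ft_force: [-2.9, -1.5, 0.2]
finger_gap: 0.011
```

{"api": "apply_moves", "payload": {
  "twist": [
    [0,0,0],
    [0,0,0],
    [0,0,0]
  ],
  "travel": [
    [0.001,0,0],
    [0.001,0,0],
    [0,0,0]
  ],
  "hand": [0,0,0]
}}

```text
clock: 28.65
tool_pos: [0.5251, -0.2887, 0.1056]
orientation: [3.141, 0.021, -0.004]
ft_force: [-16.9, -4.6, 11.3]
finger_gap: 0.003
```

{"api": "apply_moves", "payload": {
  "twist": [
    [0,0,0],
    [0,0,0]
  ],
  "travel": [
    [0.001,0,0],
    [0,0,0]
  ],
  "hand": [0,0]
}}

```text
clock: 28.85
tool_pos: [0.5253, -0.2887, 0.1056]
orientation: [-3.141, -0.021, 0.007]
ft_force: [-23.3, -6.2, 15.4]
finger_gap: 0.005
```

{"api": "apply_moves", "payload": {
  "twist": [
    [0,0,0],
    [0,0,0]
  ],
  "travel": [
    [0.001,0,0],
    [0,0,0]
  ],
  "hand": [0,0]
}}

```text
clock: 29.05
tool_pos: [0.5254, -0.2887, 0.1056]
orientation: [-3.141, -0.022, 0.009]
ft_force: [-30.6, -8.5, 19.8]
finger_gap: 0.004
```

Firm stop at tool x = 0.525, as expected for a 24 mm gap. Backing off and checking numerically, since no picture views are left.

{"api": "apply_moves", "payload": {
  "twist": [
    [0,0,0],
    [0,0,0],
    [0,0,0],
    [0,0,0],
    [0,0,0],
    [0,0,0],
    [0,0,0],
    [0,0,0],
    [0,0,0],
    [0,0,0]
  ],
  "travel": [
    [-0.004,0,0],
    [-0.006,0,0],
    [-0.01,0,0],
    [-0.02,0,0],
    [-0.025,0,0],
    [0,0,-0.04],
    [0,0,-0.05],
    [0,0,-0.05],
    [0,0,-0.01],
    [0,0,0]
  ],
  "hand": [0,0,0,0,0,0,0,0,0,0]
}}

```text
clock: 30.05
tool_pos: [0.464, -0.2897, 0.2573]
orientation: [3.139, 0.021, 0.006]
ft_force: [-0.5, -0.2, -1.1]
finger_gap: 0.006
```

```bash
cat > chk.py <<'E'
from h import *
s=manip.read_state();print(s["clock"],s["tool_pos"].round(4),s["ft_force"].round(1))
cm=manip.camera_model("wrist");im=manip.capture("wrist");cv2.imwrite("pics/w11.png",im)
hsv=cv2.cvtColor(im,cv2.COLOR_BGR2HSV);print("cam",cm["xyz"].round(3))
wood=cv2.inRange(hsv,(3,160,50),(15,255,255));leaf=cv2.inRange(hsv,(15,25,80),(26,60,215))
for n,p in(("back far",(.645,-.2885,.05)),("back in",(.606,-.2885,.05)),("front in",(.582,-.2885,.05)),("front out",(.542,-.2885,.05)),("book top back L",(.606,-.262,.084)),("book top front R",(.582,-.317,.084))): print(n,proj(cm,p).round(1))
for c in(200,255,240,310):
    d=''.join('W' if wood[r,c] else ('l' if leaf[r,c] else '.') for r in range(0,200));print(c,[(k,len(g)) for k,g in((a,list(b)) for a,b in __import__("itertools").groupby(d))])
E
python3 chk.py
```

```text
30.05 [ 0.464  -0.2897  0.2573] [-0.5 -0.2 -1.1]
cam [ 0.548 -0.288  0.35 ]
back far [256.7 -20.4]
back in [256.1  28.8]
front in [255.7  57.5]
front out [255.1 102.4]
book top back L [222.8  19.3]
book top front R [290.9  52.9]
200 [('W', 35), ('.', 1), ('l', 21), ('.', 1), ('W', 43), ('.', 1), ('l', 7), ('.', 4), ('l', 3), ('.', 84)]
255 [('W', 20), ('.', 3), ('l', 3), ('.', 3), ('l', 2), ('.', 3), ('l', 3), ('.', 3), ('l', 2), ('.', 3), ('l', 3), ('.', 2), ('l', 1), ('.', 6), ('W', 44), ('.', 1), ('l', 7), ('.', 34), ('l', 5), ('.', 7), ('l', 5), ('.', 40)]
240 [('W', 17), ('.', 40), ('W', 44), ('.', 1), ('l', 7), ('.', 91)]
310 [('W', 35), ('.', 1), ('l', 12), ('.', 10), ('W', 43), ('.', 1), ('l', 6), ('.', 37), ('l', 3), ('.', 22), ('l', 25), ('.', 5)]
```

```bash
python3 - <<'E'
from h import *
cm=manip.camera_model("wrist")
def edge(im,band,first):
    w=cv2.inRange(cv2.cvtColor(im,cv2.COLOR_BGR2HSV),(3,160,50),(15,255,255));P=[]
    for u in list(range(185,215,3))+list(range(297,325,3)):
        r=np.where(w[band[0]:band[1],u])[0]+band[0]
        if len(r):P.append((u,r[0]-.5 if first else r[-1]+.5))
    return P
def fit(P,cm,z):
    W=np.array([onplane(cm,p,z)[:2] for p in P]);k=np.polyfit(W[:,1],W[:,0],1);return k[0].round(4),np.polyval(k,-.2885).round(4)
new=cv2.imread("pics/w11.png");old=cv2.imread("pics/w10.png")
co=dict(cm);co["xyz"]=np.array(cm["xyz"])+np.array([.4594,-.2917,.2557])-manip.read_state()["tool_pos"]
print("front outer old",fit(edge(old,(90,150),0),co,.05),"new",fit(edge(new,(45,110),0),cm,.05))
print("front inner new z.05",fit(edge(new,(45,110),1),cm,.05),"back inner bottom z.01",fit(edge(new,(0,45),0),cm,.01))
# book spine white band edges
for c in(230,246,264,280): 
    g=cv2.cvtColor(new,cv2.COLOR_BGR2HSV)[:,c,1].astype(int); r=np.where(g[5:57]<80)[0]+5
    print("spine",c,r.min(),r.max(),onplane(cm,(c,r.min()-.5),.084)[:2].round(4),onplane(cm,(c,r.max()+.5),.084)[:2].round(4))
E
```

```text
front outer old (np.float64(-0.0253), np.float64(0.5021)) new (np.float64(-0.0132), np.float64(0.5428))
front inner new z.05 (np.float64(-0.0132), np.float64(0.5807)) back inner bottom z.01 (np.float64(-0.0095), np.float64(0.6068))
spine 230 20 51 [ 0.6045 -0.267 ] [ 0.5811 -0.2668]
spine 246 20 51 [ 0.6046 -0.2796] [ 0.5813 -0.2797]
spine 264 20 51 [ 0.6048 -0.2937] [ 0.5815 -0.2942]
spine 280 20 51 [ 0.605  -0.3063] [ 0.5817 -0.3071]
```

```bash
python3 -c "
from rig import manip
print(manip.job_done())"
```

```text
the job is handed in; nothing more can be done
None
```

The short block now stands spine up in the finishing press, held between the two cheeks, and I handed the job in at about 30 s of the 72 s allowed. I got no verdict back.

**What I did:**
1. I pushed the short block endways out of the row, flat on the mat, to about -0.108 m in mat x.
2. I picked it up with the tool tilted, stood it spine up on the free part of the mat, let go and backed away.
3. I took it again by its spine end and stood it in the press near mid-length, about 4 mm from the back cheek.
4. I slid the front cheek up until it stopped hard against the block, at about 30 N, then withdrew the arm.

**Last checks, from the wrist camera and arm readings:**
- **Block in the press:** its spine spans x = 0.581 to 0.605 m, between the front cheek's inner face at about 0.581 m and the back cheek's at about 0.606 m. It lies parallel to the cheeks within about 0.003 rad and within a few millimetres of mid-length.
- **Gap between the cheeks:** it reads 26 mm raw. Allowing about 1 mm for each rounded edge it comes to about 24 mm, which agrees with the hard stop.
- **Cheek travel:** comparing pictures before and after gave 0.0407 m. That is just under the 0.041 m needed, but the "before" edge was noisy and I trusted the gap and the hard stop instead.
- **Long blocks and nearby items:** the long blocks and the awl looked unmoved in the pictures taken while I worked. The wrist force was near zero when I handed in. I did not measure any of these again at the end.

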